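# Set the beam attenuator to its third click

## Robot

A 7-joint arm with a two-finger parallel gripper is mounted at the origin on a cart in front of the work surface, level with it; the furniture and walls round the work are solid. World frame = base frame: x ahead of the robot, y to its left, z up, the work surface at z = 0. Lengths are in m, angles in rad, forces in N, time in s.
With the tool pointing down it reaches from about 0.4 to 0.85 m from the base axis. Payload 4.5 kg.
Tool frame: the origin (TCP) lies on the front face of the gripper's body, between the roots of the fingers; the fingertips stand 64 mm ahead of it and the grasp point (between the pads) lies 45 mm ahead of it; z points along the fingers, y is the line along which they close (so a half turn about z gives the same grasp; the last joint's range is limited). The gripper opens to 88 mm and grips with 3 to 60 N. Pads are 18 mm wide; open, the fingers measure 123 mm over their backs; the gripper's body (75 mm by 187 mm) begins 45 mm behind the grasp point.
Start: joints at [-1.236, 0.689, -0.195, 1.565, 0.157, 0.902, -0.215], TCP at [0.185, 0.597, 0.303] pointing down, gripper open.
Joint ranges: [-3.01, 3.01], [-0.46, 2.08], [-1.47, 1.51], [0.13, 2.56], [-1, 4.14], [0.04, 2.09], [-2.66, 2.66]. Speed limits (rad/s): [2.57, 2.57, 3.14, 3.14, 3.14, 3.14, 3.14].

## Interface

Orientations are given as a unit quaternion [w, x, y, z].
In Python, from workcell import telemetry, get_image, ticket gives the robot as it stands. The module is installed in compiled form; this text tells all that it offers.
- The arm moves only by the shell command python3 -m jog 'ROWS' [OPENING] [FORCE]. ROWS is JSON, a list that holds one entry, the list of rows, each a list of 6 numbers: the shift along the tool's x, y, z in cm, then the turn, a rotation vector about the tool's x, y, z in rad. In form: [[[tx, ty, tz, wx, wy, wz], ...]]. A call has exactly 5 rows; each row is the pose to reach, as a shift and turn from the pose commanded when the call began, along the tool's axes at that moment; what a row does not reach only later rows make up. A row lasts 1/12 s, in which the tool goes at most 41.7 mm and 7.16 degrees, less where a joint would pass 70% of its speed; a pose out of reach is approached as far as the arm can. A call with a gripper value outside its range is refused whole. OPENING is the gripper's target within -1 to 1 (fully open at 1, half-way at 0, shut at -1), set as the call begins (- or left out, the last holds). The fingers move at their own pace and stop on an object; FORCE is the grip in N (left out, the last holds). Time passes only in rows, so rows that repeat a pose let the fingers close, or fill a call up. It gives the time, the measured TCP pose, the force, the opening and the grip force at its end, in the units of the state.
- telemetry.get_state(): the state, without advancing time (a new reading comes with each control period).
- get_image(name): name is "side" or "top"; returns a dict with "pixels" (480x640x3 uint8, red, green, blue), "vfov" (degrees; the focal length in pixels is half the picture's height over the tangent of half this angle, whatever the lens; pixels are square), "cx", "cy" (the principal point, pixels), "origin" and "orientation" of the camera in the world. Camera axes: x right, y up, looking along -z (the intrinsics and any distortion apply to the point x, -y, -z); pixel columns grow to the right and rows downward; lengths in m; the calibration is good to about 2 mm. A picture is of the moment at which its call begins. There is no depth.
- ticket.finish_job(): hands the job in; it is judged then, once.
The state is a dict: "time_s": time; "joints": joint angles; "joint_vel": joint speeds; "tau": joint torques, N m; "position": TCP position; "tool_rot": TCP orientation; "contact_force": force on the tool from outside, world axes, zero at the start; "ft_torque": the same for the moment, N m; "finger_gap": finger opening in m; "grasp_force": force on a finger pad.
Only numpy, scipy, OpenCV 4.12 (cv2) and the standard library are available. Lean on these libraries where they do the work, as an engineer would, in place of code of your own. Each camera call takes 0.05 s, during which the arm holds its last target. There are 200 camera calls.

## Task

Set the beam attenuator: with your fingertips, push its upright lever back until it stops at the home end (the end with the raised stop block), then push it the other way click by click and leave it resting in the third click from home, without overrunning the third click. Only push the lever from one side at a time, never pinch it or press on its top, and leave the vials and the brush round the attenuator where they are.

Things in the scene. Friction and masses are not known exactly. Their poses are not given: they have to be found in the camera images.
- attenuator: bolted to the bench: low white housing, 64 (x) x 220 (y) x 44 mm high to its aluminium top plate; origin at the centre of its underside, z up. A slot runs along y in the middle of the top plate (x = 0) with six thin dark index lines 20 mm apart, one per click. Its +y end is the home end (left, from the robot, at yaw 0). Round beam ports stick out 10 mm from both long sides
- home_end (a point): centre of the top of the steel stop block, 44 (x) x 14 (y) mm, that stands 8 mm above the top plate at the home end: at (0, 89, 52) mm in the attenuator's frame; two screw heads stand 2.5 mm above it
- lever_tip (a point): centre of the top of the lever, a black upright paddle 30 mm wide (x) and 16 mm thick (y, the way it slides), top 88 mm and lower edge 54 mm above the bench; push on either broad face (+y, -y). At home it stands at y = +50 mm in the attenuator's frame, its face 24 mm clear of the stop block. Axes as the attenuator
- lever (a joint): lever position in m: 0 at the home stop, growing toward the attenuator's -y to 0.100 at the far stop. Sprung clicks hold it at 0, 0.020, 0.040, 0.060 (third), 0.080, 0.100. About 5 N push it out of a click; the push falls off over 10 mm to a crest half-way, past which it snaps 10 mm forward into the next click by itself and stays. Starts at the first or second click
- vial_large: glass vial with cap, 32 mm diameter, 66 mm high, standing behind the attenuator; origin at the centre of its underside; loose, not to be disturbed
- vial_small: glass vial with cap, 25 mm diameter, 52 mm high, standing behind the attenuator; origin at the centre of its underside; loose, not to be disturbed
- brush: flat cleaning brush, 36 x 197 x 12 mm, lying in front of the attenuator along its own y; origin at the centre of its underside; loose, not to be disturbed
There are look-alikes about, which are no part of the job. Of the things that look like the attenuator, the smaller one is meant.

How it is judged:
On the way, in this order (a step that is already met when the one before it is completed fails the run):
1. the lever is back at its home stop (within 4 mm) (value of joint lever below 0.004 m), for 0.1 s.
2. the lever rests in the third click from home (value of joint lever between 0.057 and 0.063 m), for 0.2 s.
At the end, for the whole second after the job is handed in: The lever rests in the third click from home (joint 0.060 m, within 3 mm), after it was taken back to the home stop (all of step 2 and velocity of joint lever between -0.005 and 0.005 m/s); the robot touches nothing.
It fails at once if the lever was pushed past the third click (beyond 68 mm) (value of joint lever above 0.068 m).
It fails at once if the lever was pinched or pressed from above (more than 1.5 N from the fingers on both of its halves at once) (contact force between the fingers and lever_c1 above 1.5 N and contact force between the fingers and lever_c2 above 1.5 N).
It fails at once if a vial or the brush was moved more than 20 mm or tipped (distance of any of vial_large, vial_small, brush from where it was at the start of the episode above 0.02 m or angle between any of vial_large, vial_small's own z axis and vertical above 0.5 rad).
It also fails if it takes over 53 s, if anything falls off the work surface, if the arm or the gripper's body presses on something with over 40 N, if the wrist force passes 120 N, or if a joint passes its speed limit or range.

## Working session

There is one attempt and no reset: what is moved stays moved. The work goes in short steps, Python scripts to look and compute and a shell command to move; the robot and the scene stay as the last step left them, time stands still between calls to the robot, and variables do not carry over. Pictures are saved under pics/ and viewed, at most 10 in all, crops included, and the job is handed in when it is done.

```bash
mkdir -p pics; cat > h.py <<'E'
import numpy as np, cv2
from workcell import telemetry, get_image, ticket
from scipy.spatial.transform import Rotation as R
def q(o): return R.from_quat([o[1],o[2],o[3],o[0]])
def save(n,f):
    im=get_image(n); cv2.imwrite(f,im["pixels"][:,:,::-1]); 
    np.save(f+'.npy',{k:v for k,v in im.items()},allow_pickle=True); return im
def load(f): return np.load(f+'.npy',allow_pickle=True).item()
def ray(im,u,v,z):
    f=240/np.tan(np.radians(im["vfov"])/2)
    d=q(im["orientation"]).apply([(u-im["cx"])/f,-(v-im["cy"])/f,-1]); o=np.array(im["origin"])
    return o+d*(z-o[2])/d[2]
def proj(im,p):
    f=240/np.tan(np.radians(im["vfov"])/2)
    c=q(im["orientation"]).inv().apply(np.array(p)-im["origin"])
    return im["cx"]-f*c[0]/c[2], im["cy"]+f*c[1]/c[2]
E
python3 - <<'E'
from h import *
for n in("side","top"):
    im=save(n,f"pics/{n}0.png"); print({k:v for k,v in im.items() if k!="pixels"})
s=telemetry.get_state();print(s)
E
```

```text
{'vfov': 48.10171615139352, 'cx': 320.9680742283614, 'cy': 234.15742923964336, 'origin': array([ 0.0881756 , -1.0199401 ,  0.52560576]), 'orientation': array([ 0.80835294,  0.5509914 , -0.1145423 , -0.1727833 ])}
{'vfov': 49.5334592313294, 'cx': 325.5149113658187, 'cy': 242.47358162408736, 'origin': array([ 0.30317628, -0.06956201,  1.08183975]), 'orientation': array([-0.68549786, -0.07210373,  0.07186867,  0.72092207])}
{'time_s': 0.1, 'joints': array([-1.23619695,  0.68989624, -0.19455316,  1.56622806,  0.15726586,
        0.90248308, -0.21506926]), 'joint_vel': array([ 0.00110112, -0.00087712, -0.00103552, -0.00090827, -0.00090548,
       -0.00027191,  0.00170178]), 'tau': array([-2.07632424e-03, -5.28498638e+01, -1.27155449e+00, -1.53835577e+01,
       -5.26264496e-02,  1.98917078e-03,  3.40978829e-05]), 'position': array([0.18505297, 0.59649871, 0.30199658]), 'tool_rot': array([-8.76067644e-05,  1.49778924e-01,  9.88719178e-01, -8.08528604e-04]), 'contact_force': array([ 0.1458278 , -0.17788438, -1.00956107]), 'ft_torque': array([ 0.04421519, -0.00451738,  0.03269341]), 'grasp_force': 0.0, 'finger_gap': 0.08829527621845262}
```

View pics/top0.png

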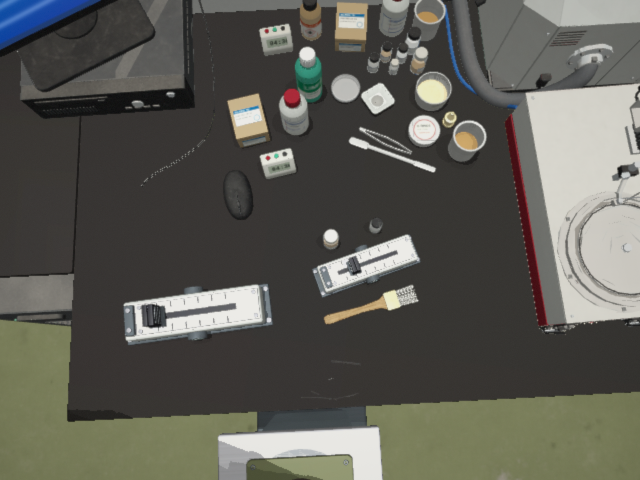

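View pics/side0.png

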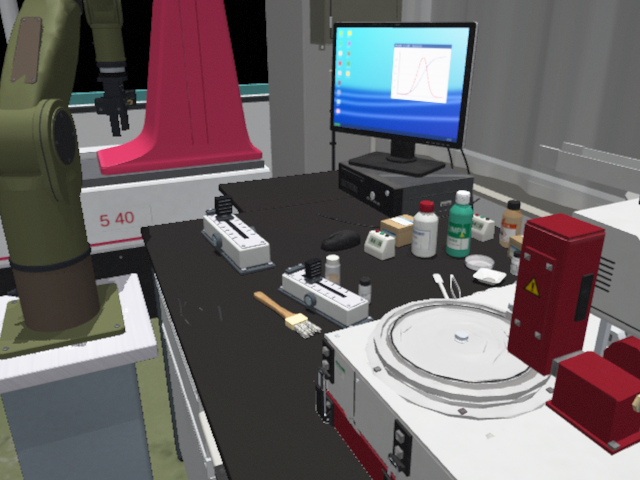

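The top view shows the smaller attenuator at about (366,264), with its stop block on the left at about (323,279) and its lever at about (353,266). The vials are behind it at (331,239) and (376,226), and the brush is in front at (370,306).

```bash
python3 - <<'E'
from h import *
im=load("pics/top0.png"); p=im["pixels"][:,:,::-1]
c=cv2.resize(p[220:330,300:430],None,fx=6,fy=5.4,interpolation=cv2.INTER_CUBIC)
c=cv2.resize(p[222:322,303:433],None,fx=6,fy=6,interpolation=cv2.INTER_CUBIC);cv2.imwrite("pics/crop.png",c)
m=(p.min(2)>120).astype(np.uint8); m[:, :303]=0;m[:,433:]=0;m[:225]=0;m[296:]=0
m=cv2.morphologyEx(m,cv2.MORPH_CLOSE,np.ones((5,5)))
n,l,st,ce=cv2.connectedComponentsWithStats(m)
i=1+st[1:,4].argmax();print(st[i])
cs=np.column_stack(np.nonzero(l==i))[:,::-1].astype(np.float32)
w=np.array([ray(im,u,v,.044)[:2] for u,v in cs],np.float32)
r=cv2.minAreaRect(w);print(r);print(cv2.boxPoints(r))
print(cv2.boxPoints(cv2.minAreaRect(cs)))
for u,v in [(320,420)]:print(ray(im,u,v,0))
E
```

```text
[ 313  235  107   61 2690]
((0.4662773907184601, -0.1544579267501831), (0.06813164055347443, 0.2110554724931717), 17.203338623046875)
[[ 0.40252435 -0.06372682]
 [ 0.46494693 -0.26533988]
 [ 0.5300304  -0.24518904]
 [ 0.46760786 -0.04357597]]
[[311.42337 267.6642 ]
 [409.54013 231.98538]
 [421.01456 263.54013]
 [322.8978  299.21896]]
[ 0.16825349 -0.04599926  0.        ]
```

View pics/crop.png

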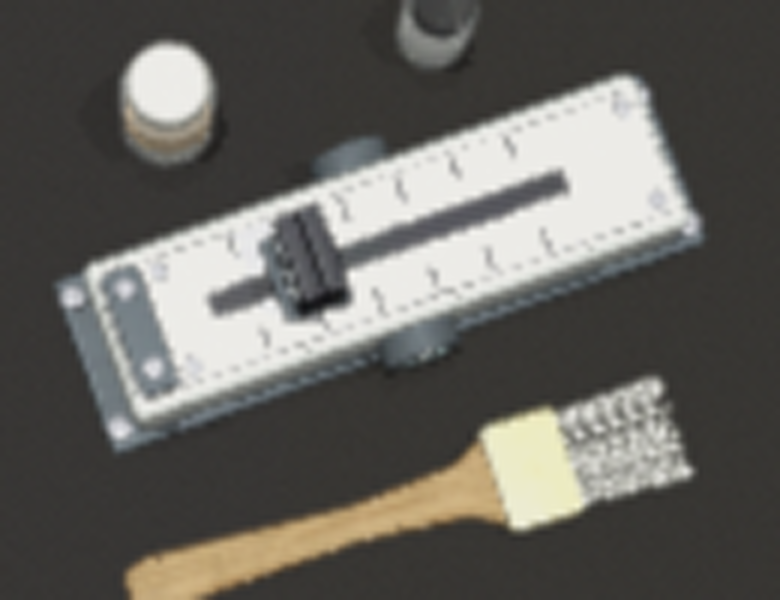

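The crop shows the stop block's centre at crop (138,328), the lever's top face at about (322,255), and the index lines at (265,335) to (547,240) and (232,243) to (510,147). Crop pixels are 6x with an offset of (303,222).

```bash
python3 - <<'E'
from h import *
im=load("pics/top0.png"); sd=load("pics/side0.png")
P=lambda u,v,z: ray(im,303+u/6-.4,222+v/6-.4,z)
a=[P(*x,.044) for x in [(265,335),(378,300),(433,280),(490,260),(547,240)]]
b=[P(*x,.044) for x in [(232,243),(342,208),(400,188),(455,165),(510,147)]]
print("spacing",np.linalg.norm(np.diff(a,axis=0),axis=1),np.linalg.norm(np.diff(b,axis=0),axis=1))
k=np.array([0,2,3,4,5])
mid=(np.array(a)+b)/2
c=np.polyfit(k,mid[:,:2],1); yaw=np.arctan2(c[0][0],-c[0][1]);print("pitch",np.linalg.norm(c[0]),"yaw",np.degrees(yaw))
O=c[0]*2.5+c[1];print("origin",O)
ex=np.array([np.cos(yaw),np.sin(yaw)]);ey=np.array([-ex[1],ex[0]])
for n,p in dict(block=P(138,328,.052),lever=P(322,255,.088)).items():print(n,p,"local",ex@(p[:2]-O),ey@(p[:2]-O))
for n,(x,y,z) in dict(h=(0,.089,.052),l0=(0,.05,.088),l1=(0,.03,.088),l2=(0,.01,.088)).items():
  w=np.r_[O+x*ex+y*ey,z];print(n,w,"side px",proj(sd,w),"top crop",(np.array(proj(im,w))-[303,222]+.4)*6)
for n,u,v,h in (("large",170,85,.066),("small",440,5,.052)):
  p=P(u,v,h);print(n,p,ex@(p[:2]-O),ey@(p[:2]-O))
s=telemetry.get_state();r=R.from_quat(np.roll(s["tool_rot"],-1)).as_matrix();print(r)
print(r.T@(np.r_[O+.03*ey,.25]-s["position"]))
p=sd["pixels"][:,:,::-1];cv2.imwrite("pics/crop2.png",cv2.resize(p[240:335,260:390],None,fx=6,fy=6,interpolation=cv2.INTER_CUBIC))
E
```

```text
spacing [0.03979348 0.01976876 0.02044958 0.02049921] [0.03906977 0.02084387 0.02033815 0.01974956]
pitch 0.020067516951649413 yaw 16.205215828400604
origin [ 0.47331474 -0.15705761]
block [ 0.44736693 -0.07132009  0.052     ] local -0.0009893562090919838 0.08957250447327651
lever [ 0.46300519 -0.13166412  0.088     ] local -0.0028131527621956115 0.027261734867732368
h [ 0.44847675 -0.07159374  0.052     ] side px (np.float64(295.5261866450227), np.float64(267.67054831191325)) top crop [138.655603   324.65077728]
l0 [ 0.45936081 -0.1090442   0.088     ] side px (np.float64(307.03478199745535), np.float64(257.6021054649359)) top crop [252.56054086 269.68020823]
l1 [ 0.46494238 -0.12824956  0.088     ] side px (np.float64(313.3816627226677), np.float64(260.7265652222086)) top crop [311.0541256  249.60296774]
l2 [ 0.47052395 -0.14745493  0.088     ] side px (np.float64(319.9013783164234), np.float64(263.93610860004964)) top crop [369.40583509 229.57442426]
large [ 0.52635625 -0.08601073  0.066     ] 0.07076174096782044 0.05342132650739268
small [ 0.55252698 -0.17921009  0.052     ] 0.06988272361001198 -0.043378754850273225
[[-9.55132532e-01  2.96178448e-01 -4.15438065e-04]
 [ 2.96178731e-01  9.55131240e-01 -1.57257218e-03]
 [-6.89641132e-05 -1.62505877e-03 -9.99998677e-01]]
[-0.48198292 -0.60924801  0.05301995]
```

View pics/crop2.png

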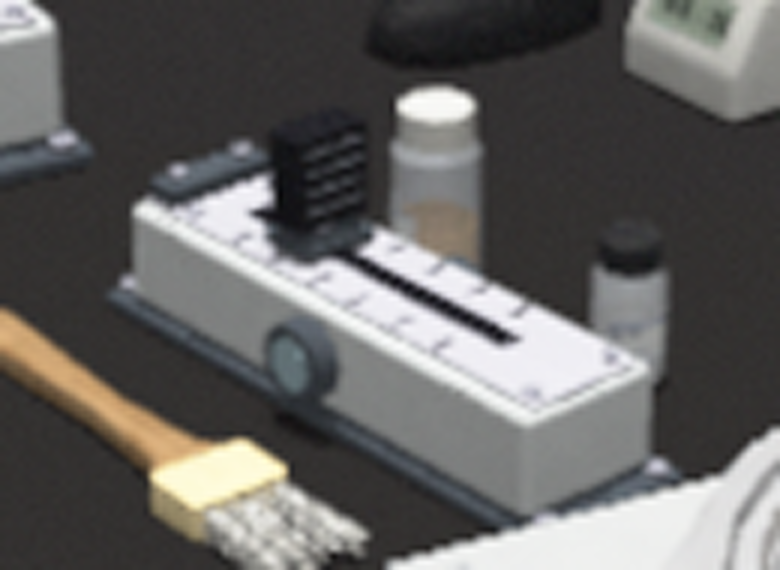

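The side crop shows the lever's top at about side pixel (313,260). That matches a lever in the first click (joint 0.02), which the top view also gives. My plan is to straddle the lever with the open gripper, with the tool's y along the slide.

```bash
python3 -m jog '[[[-3.6,-1.7,0,0,0,0],[-7.2,-3.4,0,0,0,0],[-10.8,-5.1,0,0,0,0],[-14.4,-6.8,0,0,0,0],[-18,-8.5,0,0,0,0]]]' 1 && python3 -m jog '[[[-2,-3.5,0,0,0,0],[-4,-7,0,0,0,0],[-6,-10.5,0,0,0,0],[-8,-14,0,0,0,0],[-10,-17.5,0,0,0,0]]]' && python3 -m jog '[[[-2,-3.5,0,0,0,0],[-4,-7,0,0,0,0],[-6,-10.5,0,0,0,0],[-8,-14,0,0,0,0],[-10,-17.5,0,0,0,0]]]'
```

```text
time_s: 0.52
position: [0.3328, 0.4608, 0.3024]
tool_rot: [-0.0, 0.15, 0.989, -0.0]
contact_force: [0.5, 0.4, -0.3]
finger_gap: 0.0881
grasp_force: 0.0
time_s: 0.93
position: [0.3755, 0.2636, 0.3026]
tool_rot: [-0.0, 0.15, 0.989, -0.0]
contact_force: [-0.2, -0.9, 0.3]
finger_gap: 0.0882
grasp_force: 0.0
time_s: 1.35
position: [0.4191, 0.067, 0.3027]
tool_rot: [-0.0, 0.15, 0.989, -0.0]
contact_force: [0.9, -0.1, 1.4]
finger_gap: 0.088
grasp_force: 0.0
```

```bash
python3 -m jog '[[[-2,-3.5,1,0,0,0],[-4,-7,2,0,0,0],[-6,-10.5,3,0,0,0],[-8,-14,4,0,0,0],[-10,-17.5,5,0,0,0]]]' && python3 -m jog '[[[0,0,0,0,0,-0.12],[0,0,0,0,0,-0.24],[0,0,0,0,0,-0.36],[0,0,0,0,0,-0.48],[0,0,0,0,0,-0.59]]]' && python3 -m jog '[[[0,0,0,0,0,0],[0,0,0,0,0,0],[0,0,0,0,0,0],[0,0,0,0,0,0],[0,0,0,0,0,0]]]'
cat > t.py <<'E'
from h import *
import sys
s=telemetry.get_state();r=R.from_quat(np.roll(s["tool_rot"],-1)).as_matrix();O=np.array([.4733,-.1571]);yaw=np.radians(16.6)
ex=np.array([np.cos(yaw),np.sin(yaw)]);ey=np.array([-ex[1],ex[0]]);d=s["position"][:2]-O
print("local x,y mm",1e3*ex@d,1e3*ey@d,"z",s["position"][2],"tool y angle",np.degrees(np.arctan2(r[1,1],r[0,1]))-90,"F local y",ey@s["contact_force"][:2],"F",s["contact_force"],"t",s["time_s"])
print("tool delta cm to lever above", 100*r.T@(np.r_[O+.03*ey,.129]-s["position"]))
E
python3 t.py
```

```text
time_s: 1.77
position: [0.4628, -0.1299, 0.2521]
tool_rot: [-0.0, 0.15, 0.989, 0.0]
contact_force: [1.0, 0.8, 0.3]
finger_gap: 0.088
grasp_force: 0.0
time_s: 2.18
position: [0.4627, -0.128, 0.2524]
tool_rot: [-0.0, -0.147, 0.989, 0.0]
contact_force: [0.5, 1.0, -0.5]
finger_gap: 0.088
grasp_force: 0.0
time_s: 2.6
position: [0.4629, -0.1278, 0.2527]
tool_rot: [-0.0, -0.144, 0.99, -0.0]
contact_force: [-0.8, 0.0, -0.1]
finger_gap: 0.088
grasp_force: 0.0
local x,y mm -1.5950151011402598 31.073842397575472 z 0.25269003073825574 tool y angle 16.511884606987337 F local y 0.2375281490509043 F [-0.7740352   0.01710833 -0.10739919] t 2.6
tool delta cm to lever above [-0.16102376 -0.10570577 12.36899781]
```

```bash
python3 -m jog '[[[0,0,2,0,0,0],[0,0,4,0,0,0],[-0.1,-0.1,6,0,0,0],[-0.1,-0.1,8,0,0,0],[-0.1,-0.1,9,0,0,0]]]' && python3 -m jog '[[[0,0,0.6,0,0,0],[0,0,1.2,0,0,0],[0,0,1.8,0,0,0],[0,0,2.4,0,0,0],[0,0,2.8,0,0,0]]]' && python3 t.py && python3 -c "
from h import *
p=save('side','pics/s1.png')['pixels'][:,:,::-1];cv2.imwrite('pics/c3.png',cv2.resize(p[200:335,240:400],None,fx=4,fy=4))"
```

```text
time_s: 3.02
position: [0.4637, -0.1283, 0.161]
tool_rot: [-0.001, -0.144, 0.99, 0.0]
contact_force: [0.1, -0.5, 0.8]
finger_gap: 0.0878
grasp_force: 0.0
time_s: 3.43
position: [0.4643, -0.1286, 0.1345]
tool_rot: [0.0, -0.144, 0.99, -0.0]
contact_force: [-0.8, 0.6, -0.8]
finger_gap: 0.0883
grasp_force: 0.0
local x,y mm -0.431758308859843 29.915218742479144 z 0.13445350573027448 tool y angle 16.56374759212372 F local y 0.8543448687417164 F [-0.81105155  0.64971534 -0.79134323] t 3.4333
tool delta cm to lever above [-0.04286972  0.00862038  0.54537249]
```

View pics/c3.png

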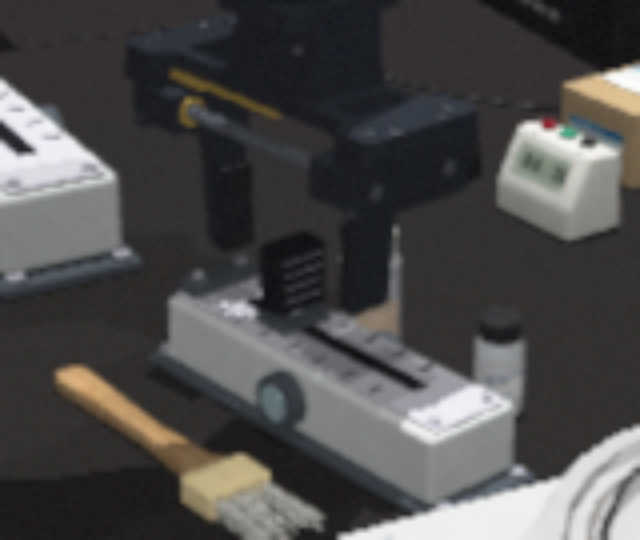

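The picture shows the fingers straddling the lever, clear of everything. Next I push toward home with the -y finger.

```bash
python3 -m jog '[[[0,0.8,0,0,0,0],[0,1.6,0,0,0,0],[0,2.2,0,0,0,0],[0,2.8,0,0,0,0],[0,3.2,0,0,0,0]]]' && python3 t.py && for i in 1; do python3 -m jog '[[[0,0.2,0,0,0,0],[0,0.4,0,0,0,0],[0,0.6,0,0,0,0],[0,0.8,0,0,0,0],[0,1.0,0,0,0,0]]]'; python3 t.py; done; python3 -m jog '[[[0,0.2,0,0,0,0],[0,0.4,0,0,0,0],[0,0.6,0,0,0,0],[0,0.8,0,0,0,0],[0,0.9,0,0,0,0]]]'; python3 t.py
```

```text
time_s: 3.9
position: [0.4548, -0.0965, 0.1349]
tool_rot: [0.0, -0.145, 0.989, 0.0]
contact_force: [0.2, 0.1, 0.2]
finger_gap: 0.0881
grasp_force: 0.0
local x,y mm -0.42593951457394463 63.33003842090473 z 0.13494131474282386 tool y angle 16.654990015229032 F local y 0.04552279497347961 F [0.16038918 0.09531667 0.20581905] t 3.9
tool delta cm to lever above [-0.03922261 -3.33331109  0.59263801]
time_s: 4.32
position: [0.4528, -0.0901, 0.1347]
tool_rot: [0.0, -0.143, 0.99, -0.001]
contact_force: [1.4, -5.8, -1.7]
finger_gap: 0.0884
grasp_force: 2.8
local x,y mm -0.47258981625718405 70.08511702333767 z 0.13469940281095544 tool y angle 16.437449785644702 F local y -5.925237741863077 F [ 1.43953402 -5.75378246 -1.65053327] t 4.3167
tool delta cm to lever above [-0.05844126 -4.00685266  0.58047204]
time_s: 4.73
position: [0.4492, -0.0787, 0.1347]
tool_rot: [-0.0, -0.145, 0.989, 0.001]
contact_force: [0.3, -1.0, 0.3]
finger_gap: 0.0883
grasp_force: 0.0
local x,y mm -0.6544737333351398 82.03261808494652 z 0.13470218603874157 tool y angle 16.625581841005527 F local y -0.983183389046647 F [ 0.25280316 -0.95057812  0.31905709] t 4.7333
tool delta cm to lever above [-0.06315745 -5.20397101  0.56397063]
```

```bash
python3 -m jog '[[[0,0.1,0,0,0,0],[0,0.2,0,0,0,0],[0,0.3,0,0,0,0],[0,0.4,0,0,0,0],[0,0.5,0,0,0,0]]]'; python3 t.py;  python3 -m jog '[[[0,0.1,0,0,0,0],[0,0.1,0,0,0,0],[0,0.2,0,0,0,0],[0,0.2,0,0,0,0],[0,0.2,0,0,0,0]]]'; python3 t.py
```

```text
time_s: 5.15
position: [0.4481, -0.0747, 0.1347]
tool_rot: [0.0, -0.144, 0.99, 0.0]
contact_force: [0.7, -0.2, 0.4]
finger_gap: 0.088
grasp_force: 0.0
local x,y mm -0.5908391746393592 86.20806294547091 z 0.13469171431802904 tool y angle 16.57880427024149 F local y -0.384710876194883 F [ 0.66793121 -0.202323    0.42921743] t 5.15
tool delta cm to lever above [-0.06112743 -5.62091419  0.56788871]
time_s: 5.57
position: [0.4476, -0.0729, 0.1347]
tool_rot: [0.0, -0.144, 0.99, 0.0]
contact_force: [-0.5, 0.5, -0.2]
finger_gap: 0.0878
grasp_force: 0.0
local x,y mm -0.5780635741570989 88.01552660945931 z 0.134709982237056 tool y angle 16.57170967620212 F local y 0.5972867217118575 F [-0.52671166  0.46624314 -0.17849312] t 5.5667
tool delta cm to lever above [-0.06062812 -5.80154231  0.57081076]
```

```bash
for i in 1 2; do python3 -m jog '[[[0,0.05,0,0,0,0],[0,0.1,0,0,0,0],[0,0.15,0,0,0,0],[0,0.2,0,0,0,0],[0,0.2,0,0,0,0]]]' >/dev/null; python3 t.py; done; python3 -c "
from h import *
p=save('side','pics/s2.png')['pixels'][:,:,::-1];cv2.imwrite('pics/c4.png',cv2.resize(p[200:335,240:400],None,fx=4,fy=4))"
```

```text
local x,y mm -0.5279898574735266 88.33198925372191 z 0.13465285593030302 tool y angle 16.460209146911907 F local y -5.618379266757293 F [ 2.98936618 -4.97155368 -2.70740342] t 5.9833
tool delta cm to lever above [-0.06702515 -5.83176296  0.57844066]
local x,y mm -0.4378488706214017 88.57988076267246 z 0.13460321027047295 tool y angle 16.342264090615743 F local y -11.363181178087837 F [  4.19106279 -10.60795557  -5.87940973] t 6.4
tool delta cm to lever above [-0.07010994 -5.85510442  0.58714381]
```

View pics/c4.png

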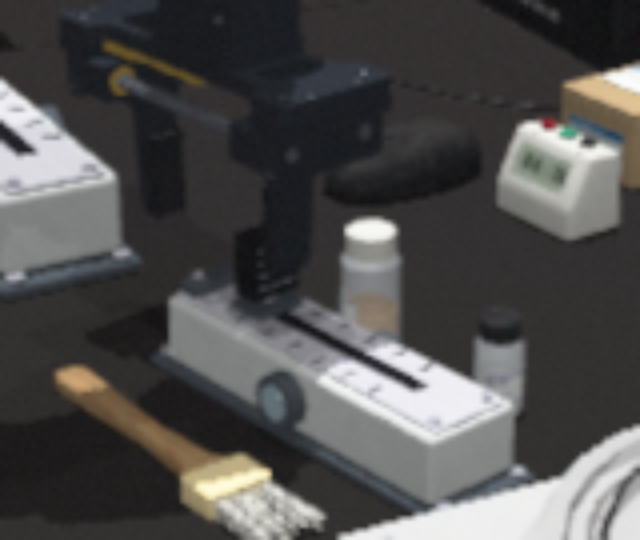

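The picture shows the lever against the home end. The 11 N rise is firm, which confirms the hard stop (contact at TCP local y of about 88.1). Now I go back and push from the other side, expecting contact at about 16.

```bash
python3 -m jog '[[[0,-1,0,0,0,0],[0,-2.5,0,0,0,0],[0,-4.5,0,0,0,0],[0,-6,0,0,0,0],[0,-6.8,0,0,0,0]]]' >/dev/null; python3 t.py; for i in 1 2 ; do python3 -m jog '[[[0,-0.1,0,0,0,0],[0,-0.2,0,0,0,0],[0,-0.3,0,0,0,0],[0,-0.4,0,0,0,0],[0,-0.4,0,0,0,0]]]' >/dev/null; python3 t.py; done
```

```text
local x,y mm -0.915565463095304 22.343604676607445 z 0.13468057268681333 tool y angle 16.44498994449755 F local y 0.5788162250908171 F [ 0.09067854  0.63102137 -0.37534061] t 6.8667
tool delta cm to lever above [-0.08936071  0.7661505   0.56771791]
local x,y mm -0.4605351249280943 20.786184695386346 z 0.13471865647602738 tool y angle 16.651171059675733 F local y -0.04177545825330989 F [-0.52911299 -0.20132771  0.06593716] t 7.2833
tool delta cm to lever above [-0.04693092  0.92106944  0.5722969 ]
local x,y mm -0.6193151983930245 15.92660608426002 z 0.13467368020681053 tool y angle 16.56292677765036 F local y 0.6267295253990748 F [-0.22793249  0.58603635  0.41057965] t 7.7
tool delta cm to lever above [-0.06097667  1.40730349  0.56756047]
```

```bash
for i in 1 2 3; do python3 -m jog '[[[0,-0.1,0,0,0,0],[0,-0.2,0,0,0,0],[0,-0.3,0,0,0,0],[0,-0.3,0,0,0,0],[0,-0.3,0,0,0,0]]]' >/dev/null; python3 t.py|head -1; done
```

```text
local x,y mm -0.5375641813484 14.252643748668417 z 0.1346333300648699 tool y angle 16.647884071675236 F local y 6.026984001971254 F [-1.90919945  5.71994031  1.6130301 ] t 8.1167
local x,y mm -0.6001183095697175 9.322833746654046 z 0.13474573408374324 tool y angle 16.53091389780174 F local y 1.248069276141353 F [-0.04274016  1.28960638  0.83563725] t 8.5333
local x,y mm -0.8089932463273132 6.080016880315879 z 0.134707816975886 tool y angle 16.506473402508504 F local y -0.3922221792286 F [-0.22858666 -0.47742455 -0.3448773 ] t 8.95
```

```bash
for i in 1 2 3; do python3 -m jog '[[[0,-0.1,0,0,0,0],[0,-0.2,0,0,0,0],[0,-0.3,0,0,0,0],[0,-0.3,0,0,0,0],[0,-0.3,0,0,0,0]]]' >/dev/null; python3 t.py|head -1; done;  python3 -c "
from h import *
p=save('side','pics/s3.png')['pixels'][:,:,::-1];cv2.imwrite('pics/c5.png',cv2.resize(p[200:335,240:400],None,fx=4,fy=4))"
```

```text
local x,y mm -0.64536844915511 3.6492860635383817 z 0.1347051845410994 tool y angle 16.546042037968704 F local y 0.21203932339759005 F [ 0.05861277  0.23873413 -0.19234133] t 9.3667
local x,y mm -0.6412692354524088 0.8798807014907019 z 0.13467616178411201 tool y angle 16.55979159203433 F local y -0.04925541747561978 F [ 0.02932955 -0.04265401  1.32801003] t 9.7833
local x,y mm -0.657764940207865 -2.062841799294086 z 0.1346795113636346 tool y angle 16.558900188962667 F local y -0.27409564968611916 F [ 0.24197504 -0.21388017 -0.64060673] t 10.2
```

View pics/c5.png

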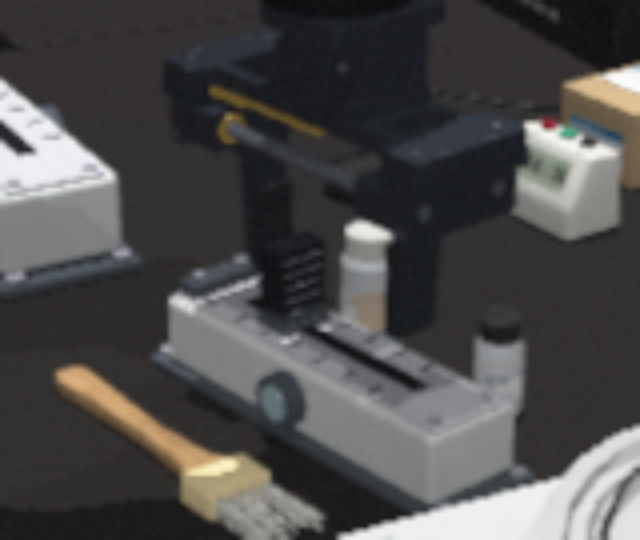

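The picture shows the lever in the first click, at the same pixels as in the starting view. I carry on to the second click: contact expected at about -4, crest at about -14.

```bash
for i in 1 2 3 4; do python3 -m jog '[[[0,-0.1,0,0,0,0],[0,-0.2,0,0,0,0],[0,-0.3,0,0,0,0],[0,-0.3,0,0,0,0],[0,-0.3,0,0,0,0]]]' >/dev/null; python3 t.py|head -1; done
```

```text
local x,y mm -0.6226987389370983 -4.377269386865051 z 0.13465290720361095 tool y angle 16.60636296835439 F local y 2.3136857174285077 F [-0.34850211  2.31041486  0.86989304] t 10.6667
local x,y mm -0.5794988361972928 -7.278223478099779 z 0.1346551619101412 tool y angle 16.616735289661392 F local y 4.359622772369157 F [-0.36223706  4.4412351   0.06264292] t 11.0833
local x,y mm -0.7060713429987387 -12.381825035426024 z 0.1347713902005285 tool y angle 16.482153074457173 F local y 0.1149790612920491 F [-0.21703681  0.05527802  0.39218797] t 11.5
local x,y mm -0.7402642770191608 -14.586108668027864 z 0.1347132504381389 tool y angle 16.532727956588516 F local y 0.8522104823407489 F [-0.19596129  0.8308545  -0.16085766] t 11.9167
```

```bash
for i in 1 2 3 4; do python3 -m jog '[[[0,-0.1,0,0,0,0],[0,-0.2,0,0,0,0],[0,-0.3,0,0,0,0],[0,-0.3,0,0,0,0],[0,-0.3,0,0,0,0]]]' >/dev/null; python3 t.py|head -1; done
```

```text
local x,y mm -0.672606969952581 -17.25097224045799 z 0.13470478546837672 tool y angle 16.550270552619367 F local y 0.15414513173366973 F [ 0.35762544  0.26746167 -0.88152006] t 12.3333
local x,y mm -0.6480453297553861 -20.111879936367583 z 0.13470551485731058 tool y angle 16.55881552462671 F local y 1.338048182121702 F [-0.5711178   1.22598226  0.53428345] t 12.75
local x,y mm -0.6605122695381532 -23.113892654363514 z 0.13467839480072258 tool y angle 16.556161040440045 F local y -0.3780768523542642 F [-0.44457196 -0.52705206 -0.27455874] t 13.1667
local x,y mm -0.5860876421554746 -24.791745501695722 z 0.13460566894353268 tool y angle 16.64071177861858 F local y 5.124639876554172 F [-2.05778581  4.73405775  1.70538098] t 13.5833
```

Contact at -24 as expected, so the lever is in the second click. The last push follows, in smaller steps.

```bash
for i in 1 2 3; do python3 -m jog '[[[0,-0.1,0,0,0,0],[0,-0.2,0,0,0,0],[0,-0.3,0,0,0,0],[0,-0.3,0,0,0,0],[0,-0.3,0,0,0,0]]]' >/dev/null; python3 t.py|head -1; done
```

```text
local x,y mm -0.6157736668340072 -29.106259474504146 z 0.13470828668879473 tool y angle 16.568033889529303 F local y 2.3526113957161368 F [-0.24423384  2.38211714  0.89638298] t 14.0
local x,y mm -0.7716492674907731 -33.2215388881286 z 0.13473630181454846 tool y angle 16.499274842030275 F local y -0.13992016166761628 F [ 0.16997187 -0.09533447 -0.80594865] t 14.4167
local x,y mm -0.700888475728651 -35.47278807469932 z 0.13468980103435135 tool y angle 16.541569078711703 F local y -0.04908987076678663 F [ 1.09660277  0.2756867  -0.1041008 ] t 14.8333
```

```bash
python3 -m jog '[[[0,0.3,0,0,0,0],[0,0.6,0,0,0,0],[0,0.9,0,0,0,0],[0,1.2,0,0,0,0],[0,1.5,0,0,0,0]]]' >/dev/null; python3 t.py|head -1;  python3 -m jog '[[[0,0,-1,0,0,0],[0,0,-3,0,0,0],[0,0,-5,0,0,0],[0,0,-8,0,0,0],[0,0,-10,0,0,0]]]'; python3 -m jog '[[[0,0,0,0,0,0],[0,0,0,0,0,0],[0,0,0,0,0,0],[0,0,0,0,0,0],[0,0,0,0,0,0]]]' >/dev/null; python3 -c "
from h import *
O=np.array([.4733,-.1571])
p=save('side','pics/s4.png');yaw=np.radians(16.6)
ey=np.array([-np.sin(yaw),np.cos(yaw)])
for k in range(2,5): print(k,(np.array(proj(p,np.r_[O+(.05-.02*k+.002)*ey,.088]))-[240,200])*4)
p=p['pixels'][:,:,::-1];cv2.imwrite('pics/c6.png',cv2.resize(p[200:335,240:400],None,fx=4,fy=4))"
```

```text
local x,y mm -0.5874654144164165 -19.503318405929505 z 0.13469775810945894 tool y angle 16.588516601516588 F local y -0.3170150539544275 F [ 0.86525782 -0.07285747  0.07716185] t 15.25
time_s: 15.67
position: [0.4785, -0.176, 0.2365]
tool_rot: [0.0, -0.144, 0.99, -0.0]
contact_force: [0.7, -1.2, -0.2]
finger_gap: 0.0876
grasp_force: 0.0
2 [316.84337602 254.52967006]
3 [343.78654774 267.60892445]
4 [371.47847719 281.05165472]
```

View pics/c6.png

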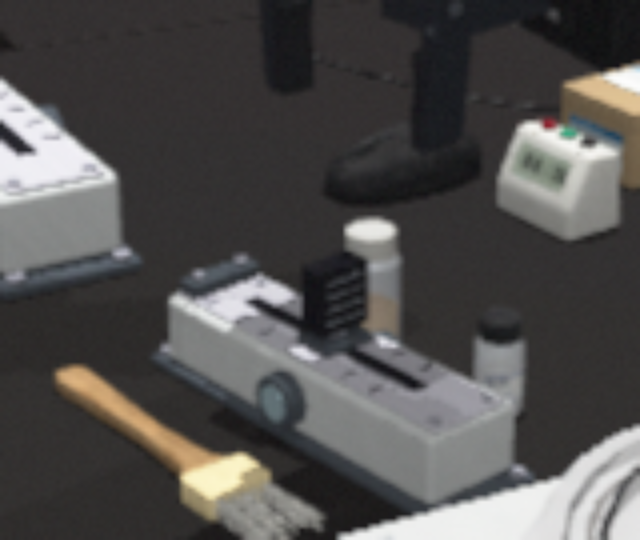

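The lever's top looks to be between the positions predicted for clicks 2 and 3, so I measure it properly against the earlier pictures.

```bash
python3 - <<'E'
from h import *
O=np.array([.4733,-.1571]);yaw=np.radians(16.6);ey=np.array([-np.sin(yaw),np.cos(yaw)])
A=load("pics/side0.png");B=load("pics/s4.png")
g=lambda im:cv2.cvtColor(im["pixels"],cv2.COLOR_RGB2GRAY)
t=g(A)[259:276,304:323]
for f in("s1","s3","s4"):
  r=cv2.matchTemplate(g(load(f"pics/{f}.png"))[240:310,290:360],t,cv2.TM_CCOEFF_NORMED)
  _,v,_,l=cv2.minMaxLoc(r);x,y=l
  print(f,v,"shift",x+290-304+(r[y,x+1]-r[y,x-1])/(2*(2*r[y,x]-r[y,x+1]-r[y,x-1])),y+240-259)
for k in (0,.5,1,1.5,2): 
  print(k,np.array(proj(A,np.r_[O+(.03-.02*k)*ey,.075]))-proj(A,np.r_[O+.03*ey,.075]))
im=save("top","pics/top4.png")
cv2.imwrite("pics/c7.png",cv2.resize(im["pixels"][222:322,303:433,::-1],None,fx=6,fy=6,interpolation=cv2.INTER_CUBIC))
E
```

```text
s1 0.8947166800498962 shift -0.2100019 0
s3 0.8364073038101196 shift -0.39171627 0
s4 0.7303939461708069 shift 35.08093 -7
0 [0. 0.]
0.5 [3.25053026 1.61776886]
1 [6.54486585 3.25733936]
1.5 [9.88389827 4.9191552 ]
2 [13.26854339  6.6036722 ]
```

View pics/c7.png

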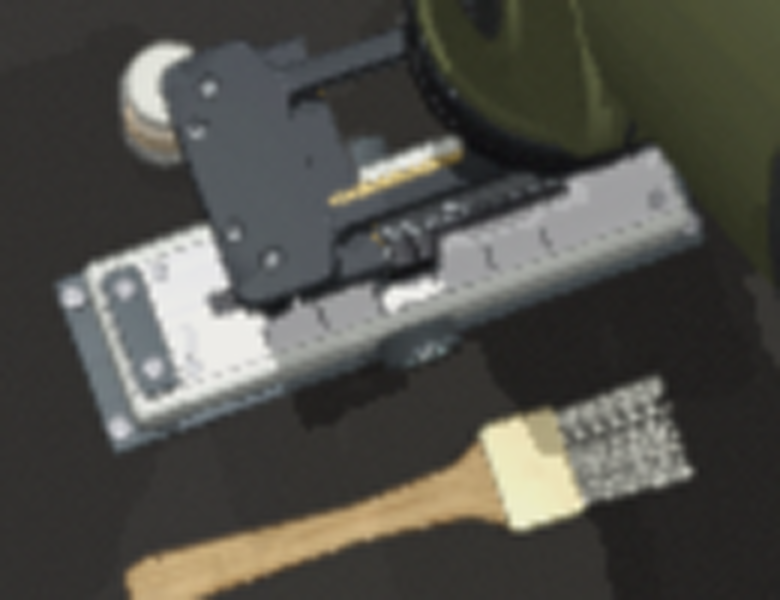

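The match was lost to another dark patch, and the gripper hides the lever in the top view. I'll raise the arm, move it clear and measure again.

```bash
python3 -m jog '[[[0,3,-1,0,0,0],[0,6,-2,0,0,0],[0,10,-2,0,0,0],[0,14,-2,0,0,0],[0,18,-2,0,0,0]]]' >/dev/null; python3 -m jog '[[[0,0,0,0,0,0],[0,0,0,0,0,0],[0,0,0,0,0,0],[0,0,0,0,0,0],[0,0,0,0,0,0]]]';python3 - <<'E'
from h import *
g=lambda im:cv2.cvtColor(im["pixels"],cv2.COLOR_RGB2GRAY)
O=np.array([.4733,-.1571]);yaw=np.radians(16.6);ey=np.array([-np.sin(yaw),np.cos(yaw)])
save("side","pics/s5.png");im=save("top","pics/top5.png")
A=load("pics/side0.png");T=load("pics/top0.png")
def m(a,f,x0,x1,y0,y1):
  t=g(a)[y0:y1,x0:x1]; b=g(load(f))[y0-12:y1+16,x0-4:x1+28]
  r=cv2.matchTemplate(b,t,cv2.TM_CCOEFF_NORMED);_,v,_,(x,y)=cv2.minMaxLoc(r)
  print(f,round(float(v),2),x-4+(r[y,x+1]-r[y,x-1])/(2*(2*r[y,x]-r[y,x+1]-r[y,x-1])),y-12)
for f in("s1","s3","s4","s5"): m(A,f"pics/{f}.png",303,324,256,284)
m(T,"pics/top5.png",347,363,255,276)
for k in(1,1.5,2,3):print(k,*[np.array(proj(q_,np.r_[O+(.03-.02*k)*ey,.075]))-proj(q_,np.r_[O+.03*ey,.075]) for q_ in (A,T)])
a=cv2.resize(im["pixels"][232:302,303:433,::-1],None,fx=6,fy=6,interpolation=cv2.INTER_CUBIC);cv2.imwrite("pics/c8.png",a)
E
```

```text
time_s: 17.02
position: [0.4273, -0.0056, 0.2545]
tool_rot: [-0.0, -0.142, 0.99, -0.0]
contact_force: [0.2, 0.8, -0.4]
finger_gap: 0.088
grasp_force: 0.0
pics/s1.png 0.93 0.06979775 0
pics/s3.png 0.91 -0.26726067 0
pics/s4.png 0.65 9.800515 5
pics/s5.png 0.81 10.002051 5
pics/top5.png 0.75 15.301173 -6
1 [6.54486585 3.25733936] [ 9.5804831  -3.36342051]
1.5 [9.88389827 4.9191552 ] [14.3619374  -5.04204583]
2 [13.26854339  6.6036722 ] [19.13754787 -6.71861956]
3 [20.17846206 10.0426961 ] [ 28.67128007 -10.06562723]
```

View pics/c8.png

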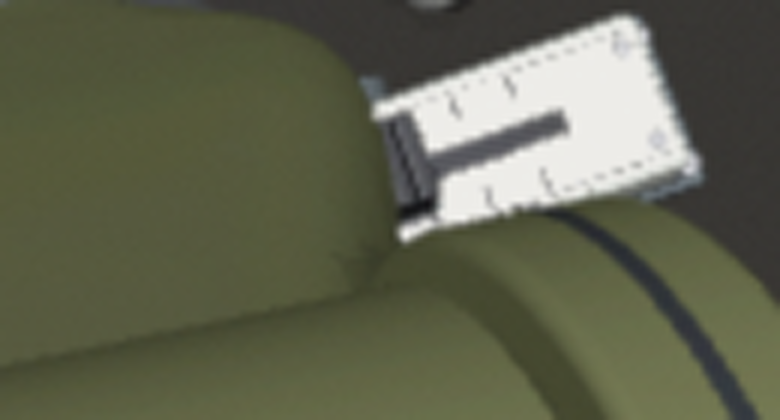

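The side match gives a shift of (10, 5) pixels, so the lever is resting on the crest at about 0.050, not yet in the third click. I go back the way I came and nudge it over.

```bash
python3 -m jog '[[[0,-4,0,0,0,0],[0,-8,0,0,0,0],[0,-12,0,0,0,0],[0,-16,0,0,0,0],[0,-18,0,0,0,0]]]' >/dev/null; python3 -m jog '[[[0,0,2,0,0,0],[0,0,5,0,0,0],[0,0,8,0,0,0],[0,0,11,0,0,0],[0,0,12,0,0,0]]]' >/dev/null; python3 t.py|head -1; python3 -m jog '[[[0,-0.3,0,0,0,0],[0,-0.6,0,0,0,0],[0,-0.9,0,0,0,0],[0,-1.1,0,0,0,0],[0,-1.2,0,0,0,0]]]' >/dev/null; python3 t.py|head -1; for i in 1 2; do python3 -m jog '[[[0,-0.1,0,0,0,0],[0,-0.2,0,0,0,0],[0,-0.2,0,0,0,0],[0,-0.2,0,0,0,0],[0,-0.2,0,0,0,0]]]' >/dev/null; python3 t.py|head -1; done
cat > m.py <<'E'
from h import *
g=lambda im:cv2.cvtColor(im["pixels"],cv2.COLOR_RGB2GRAY)
A=load("pics/side0.png");t=g(A)[256:284,303:324];b=g(save("side","pics/s6.png"))[244:300,299:352]
r=cv2.matchTemplate(b,t,cv2.TM_CCOEFF_NORMED);_,v,_,(x,y)=cv2.minMaxLoc(r)
print(v,x-4+(r[y,x+1]-r[y,x-1])/(2*(2*r[y,x]-r[y,x+1]-r[y,x-1])),y-12)
E
python3 m.py
```

```text
local x,y mm -2.5719449957793805 -20.071068233268853 z 0.13125430314208264 tool y angle 16.479351036230128 F local y -0.151215031676269 F [ 0.5030501  -0.00782562  0.21789338] t 17.95
local x,y mm -0.35291978716227856 -33.20030594818437 z 0.1357358689748534 tool y angle 16.483243612697052 F local y -0.41576565188037784 F [ 0.33690812 -0.33341062  0.56046056] t 18.3667
local x,y mm -0.6102041653784915 -33.83833035696959 z 0.13474546405909188 tool y angle 16.581710249429506 F local y 0.500434560215478 F [ 0.25695705  0.59880067 -0.3848255 ] t 18.7833
local x,y mm -0.6570911733479237 -36.00762340350796 z 0.134664122242366 tool y angle 16.57241423238726 F local y 0.18901176143004866 F [ 0.20647258  0.25878403 -0.04788554] t 19.2
0.613187849521637 10.0409 6
```

```bash
for i in 1 2; do python3 -m jog '[[[0,-0.1,0,0,0,0],[0,-0.2,0,0,0,0],[0,-0.2,0,0,0,0],[0,-0.2,0,0,0,0],[0,-0.2,0,0,0,0]]]' >/dev/null; python3 t.py|head -1; python3 m.py; done
```

```text
local x,y mm -0.676617919488742 -38.03087221152995 z 0.13467949941672652 tool y angle 16.566237613795593 F local y -0.6220971199549403 F [-0.15639238 -0.6957747   0.05739138] t 19.6667
0.5660611987113953 12.671785 7
local x,y mm -0.6699820567233999 -40.01512456150019 z 0.13470105592387369 tool y angle 16.56600709088697 F local y -0.6330121625277413 F [-0.79300993 -0.89694837 -0.26564427] t 20.1333
0.5697368383407593 12.532701 7
```

The lever has moved to the third click: the shift is (12.6, 7) against (13.3, 6.6) expected, and it stayed put over the last step. I retreat and check with a clear view.

```bash
python3 -m jog '[[[0,0.3,0,0,0,0],[0,0.6,0,0,0,0],[0,0.9,0,0,0,0],[0,1.1,0,0,0,0],[0,1.2,0,0,0,0]]]' >/dev/null; python3 -m jog '[[[0,0,-1,0,0,0],[0,0,-3,0,0,0],[0,0,-6,0,0,0],[0,0,-9,0,0,0],[0,0,-12,0,0,0]]]' >/dev/null; python3 -m jog '[[[0,3,0,0,0,0],[0,6,0,0,0,0],[0,10,0,0,0,0],[0,14,0,0,0,0],[0,17,0,0,0,0]]]' >/dev/null; python3 -m jog '[[[0,0,0,0,0,0],[0,0,0,0,0,0],[0,0,0,0,0,0],[0,0,0,0,0,0],[0,0,0,0,0,0]]]'; python3 m.py
python3 - <<'E'
from h import *
# extent of the dark lever above the plate in side picture, local sub-pixel shift vs the crest picture s5
g=lambda f:cv2.cvtColor(load(f)["pixels"],cv2.COLOR_RGB2GRAY)
t=g("pics/s5.png")[260:289,313:334];b=g("pics/s6.png")[254:300,307:345]
r=cv2.matchTemplate(b,t,cv2.TM_CCOEFF_NORMED);_,v,_,(x,y)=cv2.minMaxLoc(r);print(v,x-6,y-6)
E
```

```text
time_s: 21.85
position: [0.4325, -0.0226, 0.2547]
tool_rot: [0.0, -0.143, 0.99, -0.0]
contact_force: [-0.0, -0.2, 0.1]
finger_gap: 0.0882
grasp_force: 0.0
0.8139443397521973 12.903355 7
0.9155487418174744 3 1
```

```bash
python3 -c "
from workcell import ticket
print(ticket.finish_job())"
```

```text
the job is handed in; nothing more can be done
None
```

I took the lever to its home stop, pushed it click by click to the third click, and handed the job in; the last clear picture put it at about 0.059–0.060 m, and the arm was well clear.

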